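Stack the tiles, then try the damp-box lid and hold it open

TASK

Finish the pair of clay tiles on the wooden bat: lay the thin plywood sheet squarely on the tile that is already there, then set the other tile squarely on the sheet, without dropping either piece. Then tug the damp box's lid up by its round knob to find out whether the catch has hold; if it is caught, give the knob a quarter turn to release it (turning one that is free may catch it), and raise the lid at least 30 degrees. Finish while still holding the lid open with the gripper, so that the potter across the table can load the tiles; the lid falls shut if let go, and the stack and the other things on the table must be left undisturbed.

Things in the scene. Friction and masses are not known exactly. Their poses are not given: they have to be found in the camera images.
- bat: fixed wooden board lying on the table, 100 x 160 x 15 mm (its x, y, z); origin at the centre of its underside
- tile_low: plain reddish-brown clay tile lying on the bat, 56 x 110 x 14 mm (its x, y, z), about 0.17 kg, loose; origin at the centre of its underside
- tile_top: a second, identical clay tile, lying alone on a narrower wooden rest: 56 x 110 x 14 mm, loose; origin at the centre of its underside
- sheet: thin plywood separator sheet lying, alone, on a narrower wooden rest, 60 x 114 x 6 mm (its x, y, z), about 0.03 kg, loose; origin at the centre of its underside
- rest: fixed wooden strip on the table under the sheet, 30 x 90 x 15 mm (its x, y, z), narrower than the sheet, so that fingers can reach down past its edges; origin at the centre of its underside
- rest2: a second such fixed wooden strip, 30 x 90 x 15 mm, under the second tile; origin at the centre of its underside
- damp_box: fixed wooden box, 240 x 300 mm (its x, y), 130 mm high without lid; origin at the centre of its underside; +x points from the hinge side (nearer the robot) to the opening side. A hidden batten along the opening side holds the catch bar when that lies within about 35 degrees of the box's x (every half turn alike): so from caught, an 80 to 90 degree turn either way, lid down, frees it
- knob_grip (a point): point on the axis of the lid's plain unmarked round steel knob, at grip height: 28 mm above the lid's upper face, 169 mm from the hinge line. Head 36 mm across, 16 mm high (20 to 36 mm above the lid's face), on a 20 mm neck; axis square to the lid. It turns endlessly either way with light friction (0.04 N m), stays where left, and turns the catch bar hidden under the lid
- lid_hinge (a point): middle of the lid's hinge line; the line runs along the box's y axis, 120 mm from the box's centre on its -x side, 130 mm above the table
- lid (a joint): angle of the box's plywood lid (240 x 300 x 12 mm, about 0.5 kg): 0 shut, growing as the free edge rises, stop at 1.2 rad; it falls shut by its own weight from any angle. Caught (not visible, not known at the start) it gives only about 0.015 rad (3 mm at the knob) and stops dead; free, it swings up with about 4 N at the knob
- spray: bystander: white plastic bottle, 60 mm across, 150 mm tall; origin at the centre of its underside
- tape: bystander: white ring (tape roll), 80 mm across, 24 mm high; origin at the centre of its underside
- dish: bystander: small clay bowl, 84 mm across, 28 mm high; origin at the centre of its underside
- block: bystander: small wooden block, 30 x 70 x 24 mm; origin at the centre of its underside
- mug: bystander: white cup, 72 mm across, 85 mm high; origin at the centre of its underside
- brush: bystander: brush lying on the table
- bowl2: bystander: blue bowl, 96 mm across, 45 mm high; origin at the centre of its underside
Mind the look-alikes: they are no part of the job. What is shaped like the tile_low but red or yellow is not meant.

How it is judged (in metres and radians):
On the way, in this order (a step that is already met when the one before it is completed fails the run):
1. the sheet lies squarely on the lower tile, let go (horizontal distance between sheet and tile_low below 0.012 m and z of sheet in the frame of tile_low between 0.011 and 0.018 m and angle between the y axis of sheet and the y axis of tile_low, either way round below 0.18 rad and angle between sheet's own z axis and vertical below 0.06 rad and contact force between the fingers and sheet below 0.05 N and linear speed of sheet below 0.03 m/s), for 0.2 s.
2. the second tile lies squarely on the sheet, let go (horizontal distance between sheet and tile_low below 0.012 m and z of sheet in the frame of tile_low between 0.011 and 0.018 m and angle between the y axis of sheet and the y axis of tile_low, either way round below 0.18 rad and angle between each of sheet, tile_top's own z axis and vertical below 0.06 rad and horizontal distance between tile_top and sheet below 0.012 m and z of tile_top in the frame of sheet between 0.003 and 0.01 m and angle between the y axis of tile_top and the y axis of sheet, either way round below 0.18 rad and contact force between the fingers and tile_top below 0.05 N and linear speed of tile_top below 0.03 m/s), for 0.2 s.
3. the lid has been tugged up to where its catch would stop it (value of joint lid above 0.006 rad and contact force between the fingers and damp_box above 0.5 N), for 0.05 s.
4. the lid is raised, in the gripper (value of joint lid above 0.47 rad and contact force between the fingers and damp_box above 0.5 N), for 0.2 s.
At the end, for the whole second after the job is handed in: fingers hold the lid, steady, above 0.47 rad (27 deg), nothing propping it; sheet flat on the lower tile, second tile flat on the sheet, each centred within 12 mm and square within 0.18 rad; lower tile within 25 mm of its start (all of step 4 and velocity of joint lid between -0.1 and 0.1 rad/s and horizontal distance between sheet and tile_low below 0.012 m and z of sheet in the frame of tile_low between 0.011 and 0.018 m and angle between the y axis of sheet and the y axis of tile_low, either way round below 0.18 rad and angle between each of sheet, tile_top's own z axis and vertical below 0.06 rad and horizontal distance between tile_top and sheet below 0.012 m and z of tile_top in the frame of sheet between 0.003 and 0.01 m and angle between the y axis of tile_top and the y axis of sheet, either way round below 0.18 rad and distance of tile_low from where it was at the start of the episode below 0.025 m and contact force between damp_box and spray below 0.2 N and contact force between damp_box and tape below 0.2 N and contact force between damp_box and dish below 0.2 N and contact force between damp_box and block below 0.2 N and contact force between damp_box and mug below 0.2 N and contact force between damp_box and brush below 0.2 N and contact force between damp_box and bowl2 below 0.2 N and contact force between damp_box and tile_top below 0.2 N); the arm keeps its last pose, push and grip.
It fails at once if the sheet is let fall from more than about 2 cm above its place (height (world z) of sheet above 0.05 m and contact force between the fingers and sheet below 0.01 N and linear speed of sheet above 0.25 m/s).
It fails at once if the second tile is let fall from more than about 2 cm above its place (height (world z) of tile_top above 0.056 m and contact force between the fingers and tile_top below 0.01 N and linear speed of tile_top above 0.25 m/s).
It fails at once if a bystander is shoved over 4 cm (distance of any of spray, tape, dish, block, mug, brush, bowl2 from where it was at the start of the episode above 0.04 m).
It also fails if it takes over 58 s, if anything falls off the work surface, if the arm or the gripper's body presses on something with over 40 N, if the wrist force passes 120 N, or if a joint passes its speed limit or range.

ROBOT

A 6-joint arm with a two-finger parallel gripper is mounted at the origin on the work surface. World frame = base frame: x ahead of the robot, y to its left, z up, the work surface at z = 0. Lengths are in mm, angles in rad, forces in N, time in s.
With the tool pointing down it reaches from about 275 to 750 mm from the base axis. Payload 10.2 kg.
Tool frame: the origin (TCP) lies midway between the tips of the shut fingers; the grasp point (between the pads) lies 19 mm behind it; z points along the fingers, y is the line along which they close (so a half turn about z gives the same grasp; the last joint's range is limited). The gripper opens to 85 mm and grips with 20 to 120 N. Pads are 22 mm wide; open, the fingers measure 114 mm over their backs; the gripper's body (76 mm by 85 mm) begins 54 mm behind the grasp point. The pads swing forward as they close: fully open they stand 13 mm farther back than shut.
Start: joints at [-0.223, 0.313, 1.498, -0, 1.331, -0.223], TCP at [525.006, -0.013, 231.294] pointing down, gripper open.
Joint ranges: [-2.94, 2.94], [-0.97, 2.17], [0.19, 2.56], [-1.23, 4.37], [0.02, 3.11], [-2.88, 2.88]. Speed limits (rad/s): [2.39, 2.39, 3.01, 3.14, 3.14, 3.14].

INTERFACE

Orientations are given as [roll, pitch, yaw] about the fixed x, y, z axes, in that order (R = Rz(yaw) Ry(pitch) Rx(roll)).
In Python, from workcell import ctrl, eyes gives the robot as it stands.
- The arm moves only by the shell command python3 -m handwheel 'ROWS' [OPENING]. ROWS is a JSON object of lists of equal length, an entry for each row: "xyz": the shift along the tool's x, y, z in cm, a list of three; "dr": the turn, a rotation vector about the tool's x, y, z in rad, a list of three. A call has 1 to 5 rows; each row shifts and turns the commanded pose from where the row before left it, along the tool's axes as they then stand; what a row does not reach is not made up. A row lasts 1/12 s, in which the tool goes at most 41.7 mm and 7.16 degrees, less where a joint would pass 70% of its speed; a pose out of reach is approached as far as the arm can. A call is refused whole if a number of a shift passes 4.17 or a number of a turn 0.125, either way. A call with a gripper value outside its range is refused whole. OPENING is the finger opening in cm, from 0 to 8.54, set as the call begins (- or left out, the last holds). The fingers move at their own pace and stop on an object; the grip force is fixed at half the most. Time passes only in rows, so rows that do not move let the fingers close. It gives the time, the measured TCP pose, the force, the opening and the grip force at its end, in the units of the state.
- ctrl.get_state(): the state, without advancing time (a new reading comes with each control period).
- eyes.get_image(name): name is "scene" or "side" or "wrist"; returns a dict with "image" (480x640x3 uint8, blue, green, red), "fx", "fy", "cx", "cy" (pixels), "world_to_cam" (4x4, takes a point from world to camera coordinates); the wrist camera has in their place "tool_from_camera" (4x4, takes a point from camera to tool coordinates, whose origin is the TCP and whose axes are the flange's). Camera axes: x right, y down, z forward; pixel columns grow to the right and rows downward; lengths in mm; the calibration is good to about 2 mm. A picture is of the moment at which its call begins: read the wrist's pose just before it. There is no depth.
- ctrl.job_done(): hands the job in; it is judged then, once.
The state is a dict: "t": time; "joints": joint angles; "qvel": joint speeds; "joint_efforts": joint torques, N m; "eef_pos": TCP position; "ee_rot": TCP orientation; "force": force on the tool from outside, world axes, zero at the start; "wrist_torque": the same for the moment, N m; "opening": finger opening in mm; "grip_force": force on a finger pad.
Only numpy, scipy, OpenCV 4.12 (cv2) and the standard library are available. Lean on these libraries where they do the work, as an engineer would, in place of code of your own. Each camera call takes 0.05 s, during which the arm holds its last target. There are 200 camera calls.

## Working session

There is one attempt and no reset: what is moved stays moved. The work goes in short steps, Python scripts to look and compute and a shell command to move; the robot and the scene stay as the last step left them, time stands still between calls to the robot, and variables do not carry over. Pictures are saved under pics/ and viewed, at most 14 in all, crops included, and the job is handed in when it is done.

```bash
ls; mkdir -p pics; python3 - <<'E'
from workcell import ctrl, eyes
import cv2, numpy as np
for n in ["scene","side"]:
    d=eyes.get_image(n); cv2.imwrite(f"pics/{n}0.png",d["image"])
    np.savez(f"{n}.npz",**{k:v for k,v in d.items()})
    print(n,d["fx"],d["cx"],d["cy"],np.round(d["world_to_cam"],3).tolist())
s=ctrl.get_state(); print(s)
d=eyes.get_image("wrist"); cv2.imwrite("pics/wrist0.png",d["image"]); print(d["fx"],np.round(d["tool_from_camera"],3).tolist())
E
```

```text
pics
scene 513.2958830657575 324.1672208607266 240.26057744245898 [[-0.401, 0.916, -0.018, 95.491], [0.686, 0.287, -0.668, -286.956], [-0.607, -0.281, -0.744, 1644.258], [0.0, 0.0, 0.0, 1.0]]
side 501.677134117882 319.74835826877995 235.93870483042087 [[-0.956, -0.293, 0.005, 464.209], [-0.16, 0.509, -0.846, 104.827], [0.246, -0.809, -0.534, 1370.577], [0.0, 0.0, 0.0, 1.0]]
{'t': 0.1, 'joints': array([-2.23391814e-01,  3.13357806e-01,  1.49835779e+00, -1.57271677e-05,
        1.33098839e+00, -2.23402309e-01]), 'qvel': array([ 0.00039609, -0.00137504, -0.00162555,  0.00146105, -0.00010297,
        0.0006584 ]), 'joint_efforts': array([ 2.30574413e-03, -4.12899542e+01, -2.60142785e+01, -1.81123951e-04,
        3.02137116e-03,  1.15447833e-05]), 'eef_pos': array([5.24772407e+02, 3.98373154e-02, 2.30812096e+02]), 'ee_rot': array([-3.14050556e+00, -2.31320265e-04,  1.57081044e+00]), 'force': array([-0.48455213, -0.34582131, -0.18505556]), 'wrist_torque': array([-0.00170394,  0.01013242, -0.02544266]), 'grip_force': 0.0, 'opening': 85.35835995015195}
415.1332928084091 [[0.0, -0.945, -0.328, 84.859], [1.0, -0.0, 0.001, 0.162], [-0.001, -0.328, 0.945, -142.178], [0.0, 0.0, 0.0, 1.0]]
```

View pics/scene0.png

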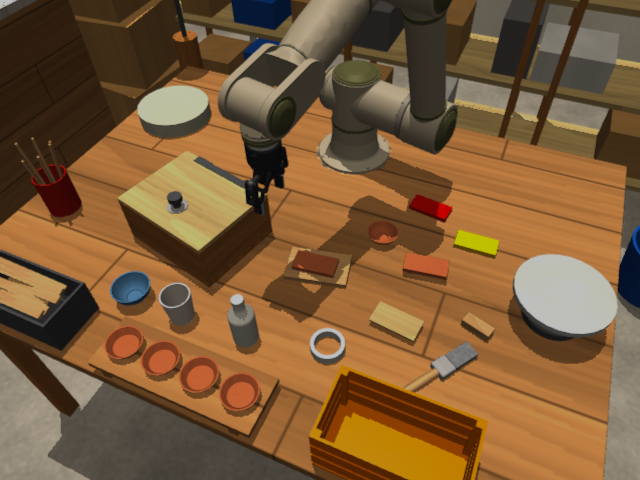

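View pics/side0.png

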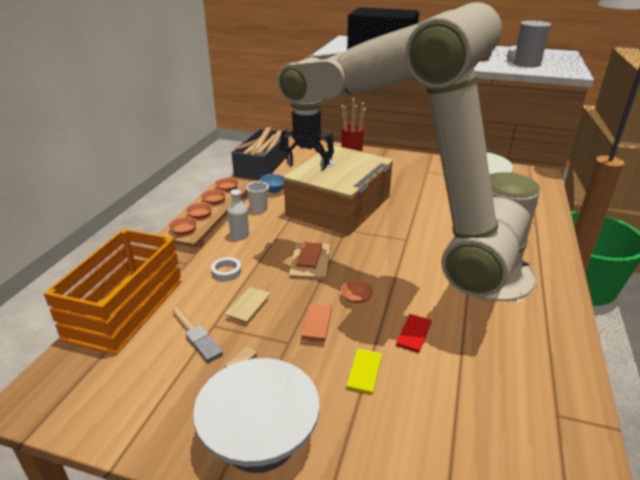

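Scene view: the bat and tile_low are at (316,264), in the arm's shadow. Candidates for tile_top are the orange-brown tile (426,265), the red look-alike (430,207) and the yellow one (476,243); I choose the clay-coloured one on its rest at (426,265). The plywood sheet is at (396,321); the small block at (478,326) is not it. The knob is at (176,200).

```bash
cat > h.py <<'E'
import numpy as np, cv2
from scipy.spatial.transform import Rotation as R
def cam(d,s=None):
    K=np.array([[d["fx"],0,d["cx"]],[0,d["fy"],d["cy"]],[0,0,1.]],float)
    if "world_to_cam" in d: return K,np.array(d["world_to_cam"])
    T=np.eye(4); T[:3,:3]=R.from_euler("xyz",s["ee_rot"]).as_matrix(); T[:3,3]=s["eef_pos"]
    return K,np.linalg.inv(T@np.array(d["tool_from_camera"]))
def rays(K,W,uv):
    uv=np.atleast_2d(uv).astype(float); p=np.c_[uv,np.ones(len(uv))]@np.linalg.inv(K).T
    return -W[:3,:3].T@W[:3,3], p@W[:3,:3]
def onplane(K,W,uv,z):
    o,d=rays(K,W,uv); return (o+d*((z-o[2])/d[:,2])[:,None])[:,:2]
def proj(K,W,P):
    c=np.atleast_2d(P)@W[:3,:3].T+W[:3,3]; q=c@K.T; return q[:,:2]/q[:,2:]
def blob(img,seed,tol):
    m=np.zeros((482,642),np.uint8)
    cv2.floodFill(cv2.GaussianBlur(img,(3,3),0),m,tuple(int(v) for v in seed),(255,)*3,(tol,)*3,(tol,)*3,8|cv2.FLOODFILL_FIXED_RANGE|cv2.FLOODFILL_MASK_ONLY|(255<<8))
    m=cv2.morphologyEx(m[1:-1,1:-1],cv2.MORPH_OPEN,np.ones((3,3),np.uint8))
    return max(cv2.findContours(m,0,cv2.CHAIN_APPROX_NONE)[0],key=cv2.contourArea)[:,0].astype(float)
def rect(K,W,c,z):
    """centre, short, long, yaw of the long side (rad) of a contour cast to height z"""
    (cx,cy),(w,h),_=r=cv2.minAreaRect(onplane(K,W,c,z).astype(np.float32))
    b=cv2.boxPoints(r); e=[b[1]-b[0],b[2]-b[1]]; l=max(e,key=np.linalg.norm)
    return [round(float(v),3) for v in (cx,cy,min(w,h),max(w,h),np.arctan2(l[1],l[0])%np.pi)]
E
python3 - <<'E'
from h import *
seeds={"scene":dict(low=(318,264,29),top=(426,264,29),sheet=(396,320,21),knob=(175,196,178),lid=(215,195,142)),
"side":dict(low=(311,253,29),top=(317,320,29),sheet=(248,304,21),lid=(330,167,142))}
crops=[]
for n,S in seeds.items():
    d=dict(np.load(n+".npz")); K,W=cam(d); im=d["image"]
    for k,(u,v,z) in S.items():
        for tol in (15,25,35):
            try: print(n,k,im[v,u],tol,rect(K,W,blob(im,(u,v),tol),z))
            except Exception as e: print(n,k,tol,e)
d=np.load("scene.npz")["image"]
a=cv2.resize(d[180:350,270:530],(780,510),interpolation=cv2.INTER_CUBIC)
cv2.imwrite("pics/crop.png",a)
E
```

```text
scene low [ 26  50 106] 15 [490.943, 85.893, 55.142, 110.638, 1.702]
scene low [ 26  50 106] 25 [490.344, 86.221, 59.549, 116.759, 1.713]
scene low [ 26  50 106] 35 [438.592, 181.662, 268.166, 496.048, 2.84]
scene top [ 50  94 193] 15 [385.961, 344.358, 53.484, 106.003, 1.734]
scene top [ 50  94 193] 25 [337.519, 426.006, 127.347, 284.368, 1.711]
scene top [ 50  94 193] 35 [361.894, 377.42, 167.511, 374.897, 1.566]
scene sheet [ 97 162 192] 15 [569.517, 327.28, 55.349, 110.283, 1.444]
scene sheet [ 97 162 192] 25 [569.272, 327.156, 57.591, 112.262, 1.441]
scene sheet [ 97 162 192] 35 [568.945, 327.157, 59.546, 114.682, 1.445]
scene knob [74 74 75] 15 [542.555, -265.16, 25.006, 27.884, 1.964]
scene knob [74 74 75] 25 [544.004, -264.063, 28.525, 30.404, 1.964]
scene knob [74 74 75] 35 [543.862, -263.721, 28.525, 31.146, 1.964]
scene lid [104 175 190] 15 [449.839, -243.16, 122.523, 299.71, 1.26]
scene lid [104 175 190] 25 [495.018, -254.141, 235.37, 297.468, 1.331]
scene lid [104 175 190] 35 [494.411, -254.486, 238.093, 299.547, 1.333]
side low [ 53  82 146] 15 [488.358, 90.349, 55.543, 101.813, 1.717]
side low [ 53  82 146] 25 [486.841, 91.637, 60.891, 107.292, 1.681]
side low [ 53  82 146] 35 [485.304, 99.608, 66.141, 133.366, 1.652]
side top [ 87 132 218] 15 [387.844, 344.297, 52.978, 109.05, 1.711]
side top [ 87 132 218] 25 [277.499, 558.333, 63.755, 347.724, 1.589]
side top [ 87 132 218] 35 [330.266, 466.872, 175.577, 533.513, 1.59]
side sheet [142 197 221] 15 [569.792, 329.103, 55.922, 109.684, 1.433]
side sheet [142 197 221] 25 [570.178, 327.779, 58.858, 112.044, 1.437]
side sheet [142 197 221] 35 [570.348, 327.365, 62.702, 117.253, 1.472]
side lid 15 max() iterable argument is empty
side lid [142 177 197] 25 [542.234, -260.893, 108.383, 292.895, 1.324]
side lid [142 177 197] 35 [498.752, -252.795, 253.248, 314.182, 1.305]
```

View pics/crop.png

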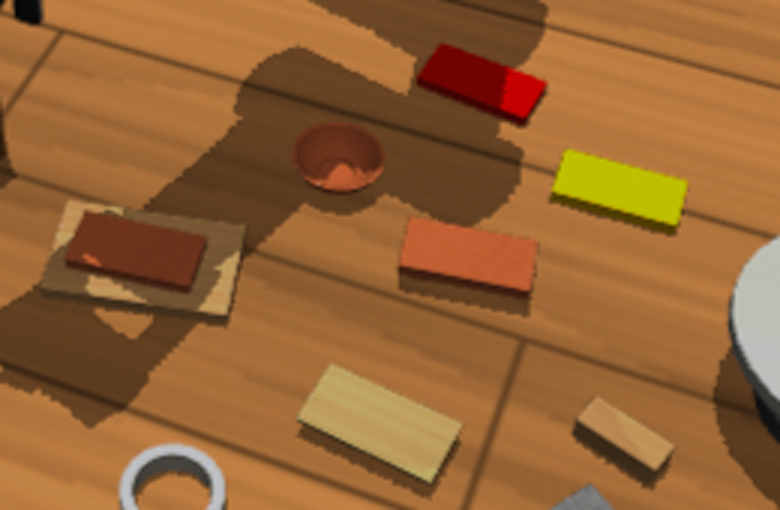

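View pics/wrist0.png

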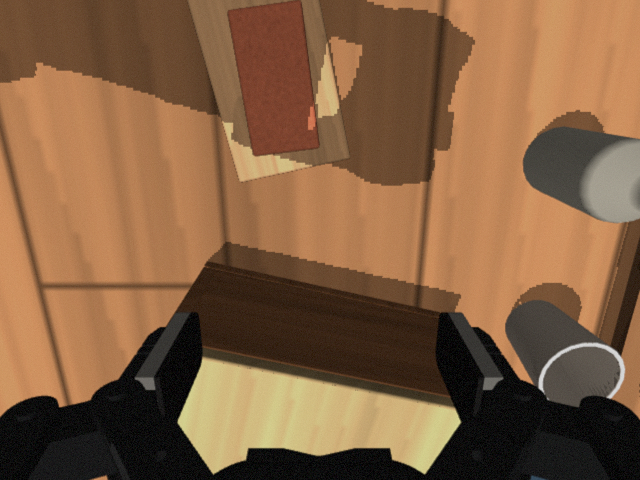

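Crop (3×): the chosen tile, at scene (426,265), stands raised on a rest and is clay-orange like tile_low. The red and yellow ones lie flat on the table, so they are look-alikes. The wrist view shows tile_low on the bat at (275,80).

Next I go to the sheet, taking one wrist measurement on the way.

```bash
python3 -m handwheel '{"xyz":[[0,0,0],[0,0,0]],"dr":[[0,0,0.065],[0,0,0.065]]}' 8.54
python3 -m handwheel '{"xyz":[[4,0.02,0],[4,0.02,0],[4,0.02,0],[4,0.02,0],[4,0.02,0]],"dr":[[0,0,0],[0,0,0],[0,0,0],[0,0,0],[0,0,0]]}'
python3 -m handwheel '{"xyz":[[3,0.02,0],[3,0.02,0],[0,0,0],[0,0,0],[0,0,0]],"dr":[[0,0,0],[0,0,0],[0,0,0],[0,0,0],[0,0,0]]}'
cat >> h.py <<'E'
def look(name,png=None):
    from workcell import ctrl,eyes
    s=ctrl.get_state(); d=eyes.get_image(name); im=d["image"]
    if png: cv2.imwrite("pics/"+png,im)
    return (*cam(d,s),im,s)
def go(target,yaw=None):
    """tool-frame shift (cm) from the measured pose, and turn about tool z (tool pointing down; yaw=heading of tool y mod pi)"""
    from workcell import ctrl
    s=ctrl.get_state(); M=R.from_euler("xyz",s["ee_rot"]).as_matrix(); r=0
    if yaw is not None:
        r=-((yaw-np.arctan2(M[1,1],M[0,1])+np.pi/2)%np.pi-np.pi/2)
    M2=M@R.from_rotvec([0,0,r]).as_matrix()
    print("pos",np.round(s["eef_pos"],1),"rot",np.round(s["ee_rot"],3),"q",np.round(s["joints"],2),"F",np.round(s["force"],1),"open",round(s["opening"],1),"t",s["t"])
    print("first turn z",round(r,3),"then shift cm",np.round(M2.T@(np.array(target)-s["eef_pos"])/10,2))
E
python3 - <<'E'
from h import *
K,W,im,s=look("wrist","wrist1.png")
for tol in (15,25,35):
    u=proj(K,W,[569.5,327.5,21])[0]
    print(u,rect(K,W,blob(im,u,tol),21))
K,_=K,0
im0=cv2.imread("pics/wrist0.png")
d=dict(fx=K[0,0],fy=K[1,1],cx=K[0,2],cy=K[1,2],tool_from_camera=np.array([[0,-.945,-.328,84.859],[1,0,.001,.162],[-.001,-.328,.945,-142.178],[0,0,0,1]]))
_,W0=cam(d,dict(eef_pos=[524.772,.04,230.81],ee_rot=[-3.1405,-.0002,1.5708]))
for tol in (15,25,35): print("low",rect(K,W0,blob(im0,(275,90),tol),29))
go([569.5,327.5,60],1.442-np.pi/2)
E
```

```text
t: 0.32
eef_pos: [524.9, -0.0, 231.0]
ee_rot: [-3.141, -0.0, 1.438]
force: [0.7, 0.4, -0.2]
opening: 85.4
grip_force: 0.0
t: 0.73
eef_pos: [551.7, 200.1, 231.1]
ee_rot: [-3.141, 0.0, 1.441]
force: [0.9, -0.8, 1.0]
opening: 85.3
grip_force: 0.0
t: 1.15
eef_pos: [560.0, 257.1, 230.9]
ee_rot: [-3.141, 0.001, 1.441]
force: [0.1, -0.9, -1.1]
opening: 85.3
grip_force: 0.0
[318.58162187 102.94771948] [564.657, 334.09, 28.86, 29.05, 1.799]
[318.58162187 102.94771948] [564.843, 334.096, 29.877, 30.042, 1.792]
[318.58162187 102.94771948] [564.76, 334.145, 30.618, 30.626, 1.797]
low [490.936, 87.356, 55.288, 109.727, 1.698]
low [568.786, 75.259, 88.192, 138.093, 1.572]
low [537.329, 28.408, 164.022, 231.689, 1.571]
pos [560.1 256.7 231.2] rot [-3.141  0.     1.44 ] q [ 0.24  0.52  1.2  -0.    1.43  0.37] F [-0.   0.9 -0.5] open 85.4 t 1.2
first turn z -0.002 then shift cm [ 7.15  0.03 17.11]
```

View pics/wrist1.png

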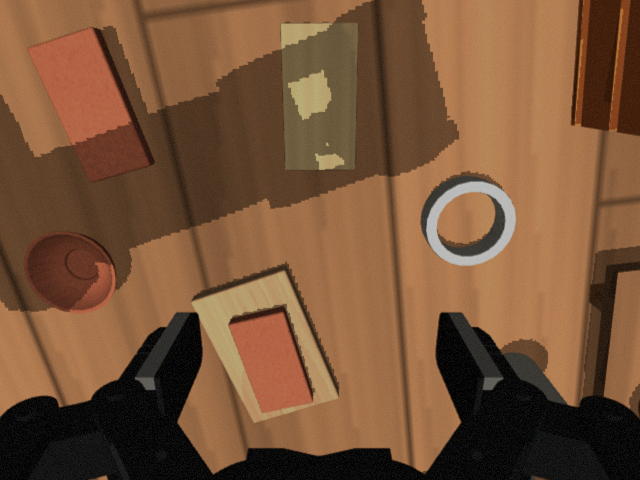

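Wrist view: the sheet is at (320,97) with the arm's shadow across it, so I'll use its corners (281,24) (357,24) (355,170) (286,170). tile_top is at (90,105), and the bat with tile_low is at (270,350).

```bash
python3 - <<'E'
from h import *
K,W,im,s=look("wrist")
for n,c,z in [("sheet",[(281,24),(357,24),(355,170),(286,170)],21),("top",[(29,48),(97,28),(152,163),(93,182)],29)]:
    print(n,rect(K,W,np.array(c),z))
hsv=cv2.cvtColor(im,cv2.COLOR_BGR2HSV); m=cv2.inRange(hsv,(0,120,60),(8,255,255)); 
for c in cv2.findContours(m,0,cv2.CHAIN_APPROX_NONE)[0]:
    if cv2.contourArea(c)>1500: print("red",c[:,0].mean(0),rect(K,W,c[:,0],29))
go([569.5,327.5,60],1.442-np.pi/2)
E
```

```text
sheet [571.097, 328.428, 59.066, 113.393, 1.448]
top [392.019, 346.62, 55.932, 108.302, 1.723]
red [270.11188811 368.38927739] [491.959, 89.444, 55.498, 109.288, 1.699]
red [ 70.28222997 271.21254355] [325.623, 210.095, 80.816, 81.128, 2.793]
red [ 83.96456693 110.52624672] [389.195, 346.617, 55.652, 108.852, 1.712]
pos [560.2 256.5 231.3] rot [-3.141  0.     1.439] q [ 0.24  0.52  1.2  -0.    1.43  0.37] F [ 0.4 -0.4  0.5] open 85.5 t 1.25
first turn z -0.003 then shift cm [7.160e+00 1.000e-02 1.713e+01]
```

```bash
python3 -m handwheel '{"xyz":[[3.6,0.03,0],[3.6,0.03,0],[0,0,4],[0,0,4],[0,0,4]],"dr":[[0,0,0],[0,0,0],[0,0,0],[0,0,0],[0,0,0]]}'
python3 -m handwheel '{"xyz":[[0,0,3],[0,0,2],[0,0,1.5],[0,0,0],[0,0,0]],"dr":[[0,0,0],[0,0,0],[0,0,0],[0,0,0],[0,0,0]]}'
python3 - <<'E'
from h import *
go([570,327.8,7],1.444-np.pi/2)
K,W,im,s=look("side"); cv2.imwrite("pics/s2.png",cv2.resize(im[200:360,170:390],(770,560),interpolation=cv2.INTER_CUBIC))
E
```

```text
t: 1.67
eef_pos: [570.2, 328.4, 110.2]
ee_rot: [3.14, -0.001, 1.44]
force: [0.9, -0.6, -0.4]
opening: 85.7
grip_force: 0.0
t: 2.08
eef_pos: [570.2, 328.1, 46.4]
ee_rot: [-3.141, 0.0, 1.44]
force: [0.1, 0.0, 0.6]
opening: 85.6
grip_force: 0.0
pos [570.2 328.1  46.4] rot [-3.141  0.     1.44 ] q [ 0.34  0.78  1.25 -0.    1.11  0.48] F [0.1 0.  0.6] open 85.6 t 2.0833
first turn z -0.004 then shift cm [-0.03 -0.02  3.94]
```

View pics/s2.png

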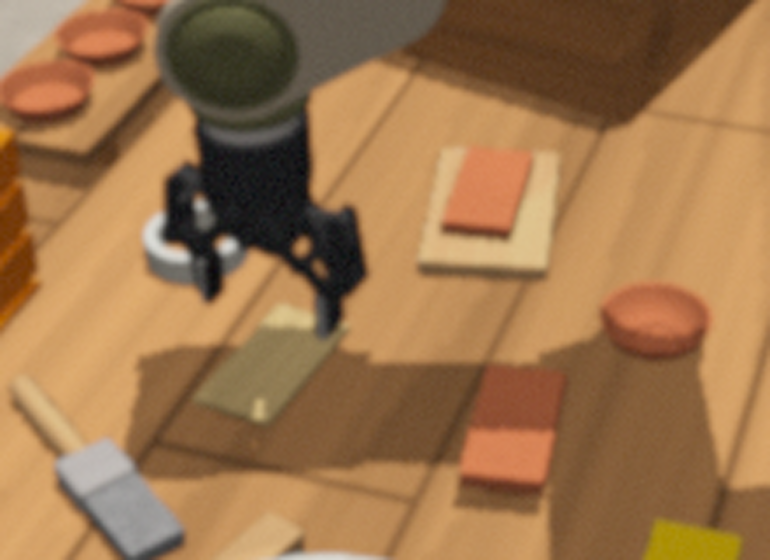

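Side view: the open fingers straddle the sheet, with the nearer tip about at its edge in projection (330,320 in the crop), which fits being aligned at height 46. I descend and grip.

```bash
python3 -m handwheel '{"xyz":[[0,0,1.5],[0,0,1.5],[0,0,0.95],[0,0,0],[0,0,0]],"dr":[[0,0,0],[0,0,0],[0,0,0],[0,0,0],[0,0,0]]}'
python3 -m handwheel '{"xyz":[[0,0,0],[0,0,0],[0,0,0],[0,0,0],[0,0,0]],"dr":[[0,0,0],[0,0,0],[0,0,0],[0,0,0],[0,0,0]]}' 5
python3 -m handwheel '{"xyz":[[0,0,0],[0,0,0],[0,0,0],[0,0,0],[0,0,0]],"dr":[[0,0,0],[0,0,0],[0,0,0],[0,0,0],[0,0,0]]}'
python3 - <<'E'
from h import *
K,W,im,s=look("side"); print(rect(K,W,blob(im,(311,253),25),29), rect(K,W,blob(im,(317,335),15),29))
K,W,im,s=look("scene")
u=proj(K,W,[491,87,29])[0]
for t in (20,30,40): print(rect(K,W,blob(im,u,t),29))
E
```

```text
t: 2.55
eef_pos: [570.4, 328.9, 7.7]
ee_rot: [3.141, -0.0, 1.441]
force: [0.2, -1.2, 0.4]
opening: 85.3
grip_force: 0.0
t: 2.97
eef_pos: [570.8, 329.2, 8.5]
ee_rot: [3.139, -0.001, 1.441]
force: [-0.2, -0.8, 5.9]
opening: 57.8
grip_force: 64.2
t: 3.38
eef_pos: [570.8, 329.2, 8.5]
ee_rot: [3.139, -0.001, 1.441]
force: [-1.8, -1.1, 5.2]
opening: 57.7
grip_force: 64.2
[527.235, 132.378, 144.137, 357.422, 1.575] [385.515, 379.389, 42.262, 46.671, 0.146]
[489.855, 83.786, 51.762, 106.725, 1.694]
[489.788, 83.495, 54.005, 108.441, 1.686]
[560.463, 105.79, 152.272, 380.851, 1.569]
```

```bash
python3 -m handwheel '{"xyz":[[0,0,-0.5],[0,0,-1.5],[0,0,-3],[0,0,-3],[0,0,0]],"dr":[[0,0,0],[0,0,0],[0,0,0],[0,0,0],[0,0,0]]}'
python3 -m handwheel '{"xyz":[[0,0,0],[0,0,0],[0,0,0],[0,0,0]],"dr":[[0,0,-0.086],[0,0,-0.086],[0,0,-0.086],[0,0,0]]}'
python3 - <<'E'
from h import *
go([491,88,50],1.698-np.pi/2)
E
```

```text
t: 3.9
eef_pos: [572.6, 330.0, 93.9]
ee_rot: [3.132, -0.005, 1.441]
force: [1.1, -0.5, -0.1]
opening: 58.0
grip_force: 64.2
t: 4.23
eef_pos: [570.0, 328.9, 87.0]
ee_rot: [3.141, -0.0, 1.702]
force: [-0.0, 0.0, -1.1]
opening: 57.9
grip_force: 64.2
pos [570.  328.9  87. ] rot [ 3.141 -0.     1.702] q [0.35 0.73 1.22 0.   1.19 0.21] F [-0.   0.  -1.1] open 57.9 t 4.2333
first turn z 0.004 then shift cm [-22.89 -10.89   3.7 ]
```

```bash
python3 -m handwheel '{"xyz":[[-1.5,-0.7,0],[-3,-1.45,0],[-3.5,-1.7,0],[-3.5,-1.7,0],[-3.5,-1.7,0]],"dr":[[0,0,0],[0,0,0],[0,0,0],[0,0,0],[0,0,0]]}'
python3 -m handwheel '{"xyz":[[-3.5,-1.7,0],[-3,-1.34,0],[-1.4,-0.6,0],[0,0,0],[0,0,0]],"dr":[[0,0,0],[0,0,0],[0,0,0],[0,0,0],[0,0,0]]}'
python3 - <<'E'
from h import *
go([491,88,24],1.698-np.pi/2)
K,W,im,s=look("side"); cv2.imwrite("pics/s3.png",cv2.resize(im[180:320,210:400],(760,560),interpolation=cv2.INTER_CUBIC))
E
```

```text
t: 4.65
eef_pos: [516.4, 169.6, 86.9]
ee_rot: [3.141, 0.0, 1.697]
force: [1.2, 0.3, -0.8]
opening: 57.7
grip_force: 64.2
t: 5.07
eef_pos: [491.5, 87.6, 87.2]
ee_rot: [3.141, -0.0, 1.695]
force: [-0.3, 0.3, -0.3]
opening: 57.8
grip_force: 64.2
pos [491.5  87.6  87.2] rot [ 3.141 -0.     1.695] q [-0.06  0.43  1.75  0.    0.96 -0.18] F [-0.3  0.3 -0.3] open 57.8 t 5.0667
first turn z -0.003 then shift cm [ 0.04 -0.05  6.32]
```

View pics/s3.png

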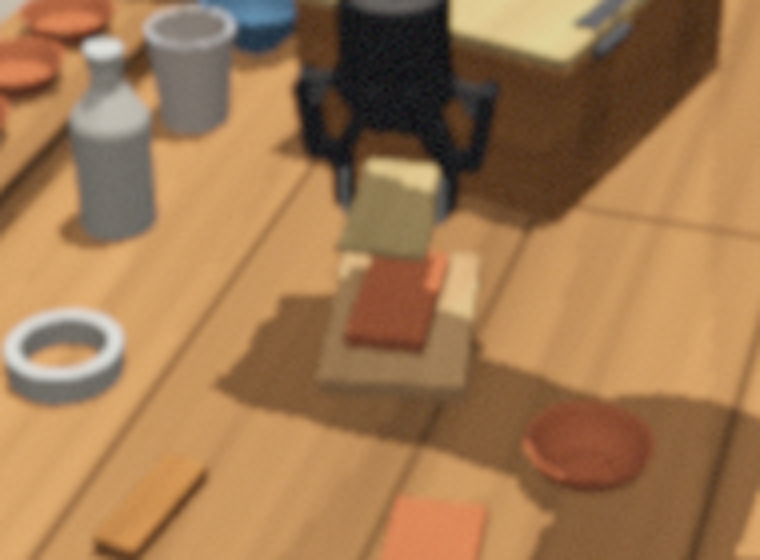

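Side view: the sheet is held level and parallel above tile_low (crop 395,300). I lower it and release.

```bash
python3 -m handwheel '{"xyz":[[0,-0.04,2],[0,0,2],[0,0,1.2],[0,0,0.6],[0,0,0.3]],"dr":[[0,0,0],[0,0,0],[0,0,0],[0,0,0],[0,0,0]]}'
python3 -m handwheel '{"xyz":[[0,0,0.2],[0,0,0],[0,0,0]],"dr":[[0,0,0],[0,0,0],[0,0,0]]}'
```

```text
t: 5.53
eef_pos: [490.8, 88.8, 25.1]
ee_rot: [-3.141, -0.0, 1.699]
force: [0.1, -0.1, 0.5]
opening: 58.1
grip_force: 64.2
t: 5.78
eef_pos: [491.3, 88.0, 24.4]
ee_rot: [3.141, 0.0, 1.699]
force: [-0.7, -0.8, -0.5]
opening: 58.0
grip_force: 64.2
```

```bash
python3 -m handwheel '{"xyz":[[0,0,0.1],[0,0,0]],"dr":[[0,0,0],[0,0,0]]}'
python3 -m handwheel '{"xyz":[[0,0,0],[0,0,0],[0,0,0],[0,0,0],[0,0,0]],"dr":[[0,0,0],[0,0,0],[0,0,0],[0,0,0],[0,0,0]]}' 8.54
python3 -m handwheel '{"xyz":[[0,0,-1],[0,0,-3],[0,0,-4],[0,0,-4],[0,0,-4]],"dr":[[0,0,0],[0,0,0],[0,0,0],[0,0,0],[0,0,0]]}'
python3 -m handwheel '{"xyz":[[-4,0,0],[-3,0,0],[0,0,0],[0,0,0]],"dr":[[0,0,0],[0,0,0],[0,0,0],[0,0,0]]}'
python3 - <<'E'
from h import *
K,W,im,s=look("wrist","w4.png")
print(proj(K,W,[491,87,35]))
go([389,346,200],1.715-np.pi/2)
E
```

```text
t: 5.95
eef_pos: [491.0, 87.9, 23.1]
ee_rot: [3.141, 0.0, 1.699]
force: [-0.7, 0.3, -0.0]
opening: 58.1
grip_force: 64.2
t: 6.37
eef_pos: [490.9, 87.8, 22.8]
ee_rot: [3.141, 0.0, 1.699]
force: [0.4, 0.1, -0.9]
opening: 85.5
grip_force: 0.0
t: 6.78
eef_pos: [490.3, 87.9, 185.5]
ee_rot: [3.141, 0.0, 1.699]
force: [0.8, -1.0, -0.2]
opening: 85.2
grip_force: 0.0
t: 7.12
eef_pos: [499.8, 17.5, 183.4]
ee_rot: [3.141, 0.0, 1.696]
force: [0.4, 0.0, 0.2]
opening: 85.5
grip_force: 0.0
[[317.88450179 108.16570725]]
pos [499.6  18.4 183.2] rot [ 3.142 -0.     1.698] q [-0.2   0.3   1.64  0.    1.2  -0.33] F [-0.6  0.  -0.3] open 85.4 t 7.1667
first turn z -0.017 then shift cm [34.01 -6.24 -1.67]
```

View pics/w4.png

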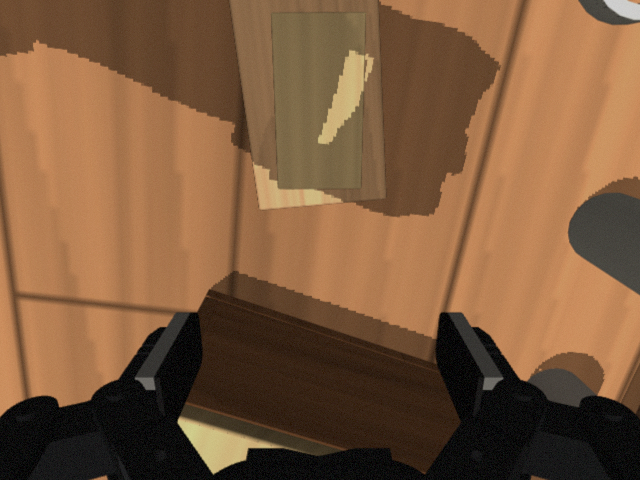

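Wrist view: the sheet lies on the tile, corners (272,12) (365,14) (361,188) (278,188), and no tile shows around it. Now to tile_top.

```bash
python3 - <<'E'
from h import *
K,W,im,s=look("wrist")
print("sheet",rect(K,W,np.array([(272,12),(365,14),(361,188),(278,188)]),35))
E
python3 -m handwheel '{"xyz":[[2,0,-0.8],[4,-1,-0.9],[4,-1,0],[4,-1,0],[4,-1,0]],"dr":[[0,0,-0.017],[0,0,0],[0,0,0],[0,0,0],[0,0,0]]}'
python3 -m handwheel '{"xyz":[[4,-1,0],[3,-1,0],[2,-0.2,0],[0,0,0],[0,0,0]],"dr":[[0,0,0],[0,0,0],[0,0,0],[0,0,0],[0,0,0]]}'
python3 - <<'E'
from h import *
K,W,im,s=look("wrist","w5.png")
hsv=cv2.cvtColor(im,cv2.COLOR_BGR2HSV); m=cv2.inRange(hsv,(0,120,60),(8,255,255)); 
for c in cv2.findContours(m,0,cv2.CHAIN_APPROX_NONE)[0]:
    if cv2.contourArea(c)>1500: print("red",c[:,0].mean(0),rect(K,W,c[:,0],29))
go([388.5,346,50],1.715-np.pi/2)
E
```

```text
sheet [491.547, 89.537, 59.416, 112.929, 1.699]
t: 7.63
eef_pos: [433.1, 192.7, 199.9]
ee_rot: [3.142, -0.0, 1.717]
force: [0.9, 0.6, -0.0]
opening: 85.8
grip_force: 0.0
t: 8.05
eef_pos: [399.0, 277.4, 199.7]
ee_rot: [-3.141, 0.0, 1.719]
force: [-0.5, -0.4, -1.1]
opening: 85.5
grip_force: 0.0
red [217.33524355 263.43266476] [324.171, 210.082, 80.437, 80.847, 1.677]
red [ 31.26840855 120.85273159] [181.7, 300.735, 46.818, 105.271, 1.438]
red [316.7397541  100.70696721] [387.972, 346.751, 55.328, 108.587, 1.713]
pos [399.5 276.6 199.6] rot [-3.141  0.     1.718] q [ 0.36  0.26  1.66 -0.    1.23  0.22] F [ 0.9  0.3 -0.8] open 85.5 t 8.1
first turn z 0.003 then shift cm [ 7.03 -0.08 14.96]
```

```bash
python3 -m handwheel '{"xyz":[[3.5,-0.05,0],[3.5,-0.05,0],[0,0,4],[0,0,4],[0,0,4]],"dr":[[0,0,0],[0,0,0],[0,0,0],[0,0,0],[0,0,0]]}'
python3 -m handwheel '{"xyz":[[0,0,3],[0,0,2],[0,0,1.2],[0,0,0.55],[0,0,0]],"dr":[[0,0,0],[0,0,0],[0,0,0],[0,0,0],[0,0,0]]}'
python3 -m handwheel '{"xyz":[[0,0,0],[0,0,0]],"dr":[[0,0,0],[0,0,0]]}'
python3 -m handwheel '{"xyz":[[0,0,0],[0,0,0],[0,0,0],[0,0,0],[0,0,0]],"dr":[[0,0,0],[0,0,0],[0,0,0],[0,0,0],[0,0,0]]}' 4.5
python3 -m handwheel '{"xyz":[[0,0,0],[0,0,0],[0,0,0],[0,0,0]],"dr":[[0,0,0],[0,0,0],[0,0,0],[0,0,0]]}'
```

```text
t: 8.52
eef_pos: [389.1, 345.0, 78.5]
ee_rot: [3.14, -0.0, 1.716]
force: [0.7, 0.3, -0.2]
opening: 85.4
grip_force: 0.0
t: 8.93
eef_pos: [388.8, 344.5, 11.4]
ee_rot: [-3.14, 0.001, 1.715]
force: [-0.1, 0.2, -0.0]
opening: 85.5
grip_force: 0.0
t: 9.1
eef_pos: [389.6, 345.4, 13.2]
ee_rot: [3.14, -0.001, 1.715]
force: [0.1, 0.5, 0.1]
opening: 85.5
grip_force: 0.0
t: 9.52
eef_pos: [389.2, 345.5, 13.1]
ee_rot: [3.14, -0.0, 1.716]
force: [-1.8, -1.2, 7.2]
opening: 54.2
grip_force: 63.7
t: 9.85
eef_pos: [389.2, 345.5, 13.1]
ee_rot: [3.14, -0.0, 1.716]
force: [-2.3, -2.3, 7.0]
opening: 54.4
grip_force: 63.7
```

```bash
python3 -m handwheel '{"xyz":[[0,0,-0.5],[0,0,-1.5],[0,0,-3],[0,0,-3],[0,0,-1]],"dr":[[0,0,0],[0,0,0],[0,0,0],[0,0,0],[0,0,0]]}'
python3 -m handwheel '{"xyz":[[0,0,0],[0,0,0],[0,0,0]],"dr":[[0,0,0.017],[0,0,0],[0,0,0]]}'
python3 - <<'E'
from h import *
go([491,87,34],1.699-np.pi/2)
E
```

```text
t: 10.27
eef_pos: [390.1, 346.1, 106.1]
ee_rot: [3.136, -0.002, 1.716]
force: [0.9, -0.5, -0.9]
opening: 54.4
grip_force: 64.2
t: 10.52
eef_pos: [388.0, 344.8, 100.5]
ee_rot: [-3.139, 0.001, 1.699]
force: [0.0, -0.1, -2.5]
opening: 54.3
grip_force: 64.2
pos [388.  344.8 100.5] rot [-3.139e+00  1.000e-03  1.699e+00] q [0.5  0.44 1.68 0.   1.02 0.37] F [ 0.  -0.1 -2.5] open 54.3 t 10.5167
first turn z -0.0 then shift cm [-26.88   6.93   6.66]
```

```bash
python3 -m handwheel '{"xyz":[[-1.5,0.39,0],[-3,0.77,0],[-3.5,0.9,0],[-3.5,0.9,0],[-3.5,0.9,0]],"dr":[[0,0,0],[0,0,0],[0,0,0],[0,0,0],[0,0,0]]}'
python3 -m handwheel '{"xyz":[[-3.5,0.9,0],[-3.5,0.9,0],[-3,0.77,0],[-1.88,0.5,0],[0,0,0]],"dr":[[0,0,0],[0,0,0],[0,0,0],[0,0,0],[0,0,0]]}'
python3 -m handwheel '{"xyz":[[0,0,1.5],[0,0,2],[0,0,1],[0,0,0],[0,0,0]],"dr":[[0,0,0],[0,0,0],[0,0,0],[0,0,0],[0,0,0]]}'
python3 - <<'E'
from h import *
go([491,87,34],1.699-np.pi/2)
K,W,im,s=look("side"); cv2.imwrite("pics/s6.png",cv2.resize(im[180:320,210:400],(760,560),interpolation=cv2.INTER_CUBIC))
E
```

```text
t: 10.93
eef_pos: [445.8, 199.8, 100.6]
ee_rot: [-3.139, 0.0, 1.699]
force: [1.5, 0.3, -1.5]
opening: 54.3
grip_force: 64.1
t: 11.35
eef_pos: [492.5, 84.4, 100.6]
ee_rot: [-3.14, 0.0, 1.695]
force: [0.9, 0.1, -1.8]
opening: 54.9
grip_force: 64.1
t: 11.77
eef_pos: [491.4, 87.9, 56.6]
ee_rot: [-3.14, -0.0, 1.699]
force: [0.3, -0.7, -2.0]
opening: 54.4
grip_force: 64.0
pos [491.4  87.9  56.6] rot [-3.14  -0.     1.699] q [-0.06  0.48  1.77  0.    0.89 -0.19] F [ 0.3 -0.7 -2. ] open 54.4 t 11.7667
first turn z 0.0 then shift cm [-0.09 -0.05  2.26]
```

View pics/s6.png

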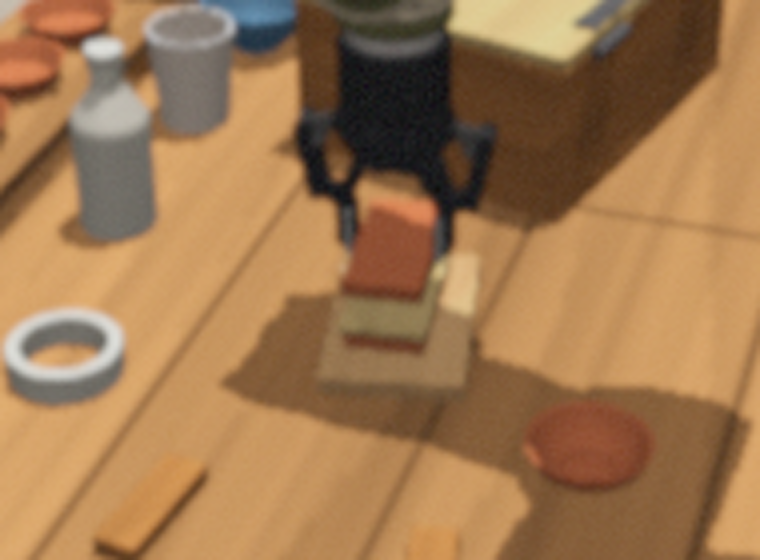

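Side view: tile_top is level just above the sheet (crop 395,240), and the sheet sits square over tile_low. I lower until I feel light contact, then release.

```bash
python3 -m handwheel '{"xyz":[[-0.09,-0.05,1],[0,0,0.7],[0,0,0.4],[0,0,0.1],[0,0,0]],"dr":[[0,0,0],[0,0,0],[0,0,0],[0,0,0],[0,0,0]]}'
python3 -m handwheel '{"xyz":[[0,0,0],[0,0,0]],"dr":[[0,0,0],[0,0,0]]}'
```

```text
t: 12.23
eef_pos: [491.4, 86.6, 34.9]
ee_rot: [-3.141, -0.0, 1.699]
force: [0.2, 0.5, -1.7]
opening: 54.6
grip_force: 64.1
t: 12.4
eef_pos: [491.7, 86.6, 35.4]
ee_rot: [3.141, 0.0, 1.699]
force: [0.3, 0.2, -2.2]
opening: 54.2
grip_force: 64.1
```

```bash
python3 -m handwheel '{"xyz":[[0,0,0.15],[0,0,0],[0,0,0]],"dr":[[0,0,0],[0,0,0],[0,0,0]]}'
python3 -m handwheel '{"xyz":[[0,0,0],[0,0,0],[0,0,0],[0,0,0],[0,0,0]],"dr":[[0,0,0],[0,0,0],[0,0,0],[0,0,0],[0,0,0]]}' 8.54
python3 -m handwheel '{"xyz":[[0,0,-1],[0,0,-3],[0,0,-4],[0,0,-4],[0,0,-4]],"dr":[[0,0,0],[0,0,0],[0,0,0],[0,0,0],[0,0,0]]}'
python3 -m handwheel '{"xyz":[[-4,0,-3],[-3,0,-4],[0,0,0],[0,0,0]],"dr":[[0,0,0],[0,0,0],[0,0,0],[0,0,0]]}'
python3 - <<'E'
from h import *
K,W,im,s=look("wrist","w7.png")
hsv=cv2.cvtColor(im,cv2.COLOR_BGR2HSV); m=cv2.inRange(hsv,(0,120,40),(8,255,255)); 
for c in cv2.findContours(m,0,cv2.CHAIN_APPROX_NONE)[0]:
    if cv2.contourArea(c)>1500: print("red",c[:,0].mean(0),rect(K,W,c[:,0],49))
go([543,-264.7,300],1.331)
K,W,im,s=look("scene","sc7.png")
for t in (15,25,35): print("lid",rect(K,W,blob(im,(215,195),t),142),"knob",rect(K,W,blob(im,(175,196),t),178))
K,W,im,s=look("side","sd7.png")
E
```

```text
t: 12.65
eef_pos: [491.5, 86.6, 33.7]
ee_rot: [3.142, -0.0, 1.699]
force: [-1.0, -0.1, -2.4]
opening: 54.2
grip_force: 64.1
t: 13.07
eef_pos: [491.6, 86.6, 33.8]
ee_rot: [3.141, 0.0, 1.699]
force: [-0.2, 0.8, -0.1]
opening: 85.3
grip_force: 0.0
t: 13.48
eef_pos: [491.0, 86.7, 196.4]
ee_rot: [3.141, 0.0, 1.699]
force: [1.4, -0.7, 0.4]
opening: 85.4
grip_force: 0.0
t: 13.82
eef_pos: [499.4, 27.8, 254.0]
ee_rot: [3.138, 0.001, 1.697]
force: [-0.8, 0.8, -0.3]
opening: 85.4
grip_force: 0.0
red [317.8172888  114.99803536] [491.471, 88.505, 54.655, 107.563, 1.697]
pos [498.7  28.7 252.4] rot [ 3.141 -0.     1.698] q [-0.18  0.24  1.54  0.    1.36 -0.3 ] F [-0.2  0.7 -1.2] open 85.2 t 13.8667
first turn z -1.204 then shift cm [-11.27 -27.44  -4.76]
lid [449.762, -243.394, 137.847, 294.53, 1.322] knob [542.555, -265.16, 25.006, 27.884, 1.964]
lid [495.018, -254.141, 235.37, 297.468, 1.331] knob [544.004, -264.063, 28.525, 30.404, 1.964]
lid [494.458, -254.431, 237.956, 299.624, 1.332] knob [543.862, -263.721, 28.525, 31.146, 1.964]
```

View pics/w7.png

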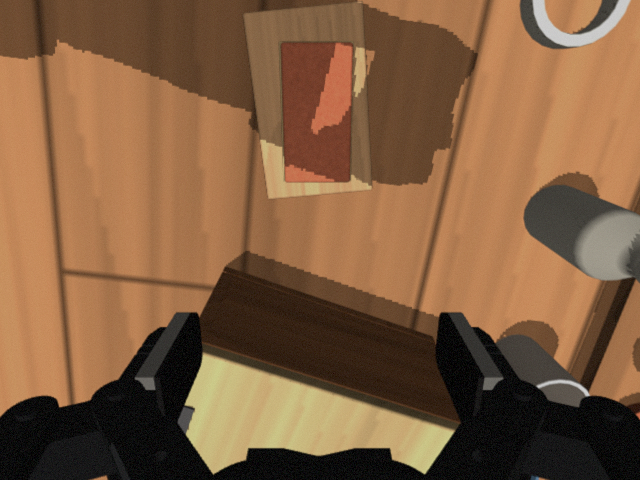

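Wrist view: tile_top lies square on the sheet, centre at (318,115), cast to (491.5,88.5) against (491.5,89.5) for the sheet. Now to above the knob.

```bash
python3 -m handwheel '{"xyz":[[0,0,0],[0,0,0],[0,0,0]],"dr":[[0,0,0.122],[0,0,0.122],[0,0,0.122]]}'
python3 -m handwheel '{"xyz":[[-2.4,1,-0.3],[-3.5,1.4,-0.4],[-3.5,1.4,-0.4],[-3.5,1.4,-0.4],[-3.5,1.4,-0.4]],"dr":[[0,0,0],[0,0,0],[0,0,0],[0,0,0],[0,0,0]]}'
python3 -m handwheel '{"xyz":[[-3.5,1.4,-0.4],[-3.5,1.4,-0.4],[-3.5,1.4,0],[0,0.5,0],[0,0,0]],"dr":[[0,0,0],[0,0,0],[0,0,0],[0,0,0],[0,0,0]]}'
python3 - <<'E'
from h import *
K,W,im,s=look("wrist","w8.png")
print(proj(K,W,[543,-265,178]))
g=cv2.cvtColor(cv2.GaussianBlur(im,(3,3),0),cv2.COLOR_BGR2GRAY)
c=cv2.HoughCircles(g,cv2.HOUGH_GRADIENT,1,60,param1=80,param2=20,minRadius=25,maxRadius=70)
for q in (c[0][:6] if c is not None else []): print(q, onplane(K,W,q[:2],178))
go([543,-265,150],-0.24)
E
```

```text
t: 14.22
eef_pos: [498.4, 29.6, 250.9]
ee_rot: [-3.139, 0.0, 1.328]
force: [-0.2, 0.2, 0.4]
opening: 85.6
grip_force: 0.0
t: 14.63
eef_pos: [524.2, -146.9, 270.2]
ee_rot: [-3.139, -0.001, 1.334]
force: [0.4, 0.0, 0.5]
opening: 85.3
grip_force: 0.0
t: 15.05
eef_pos: [545.5, -260.0, 277.0]
ee_rot: [-3.139, -0.001, 1.331]
force: [-0.1, 1.0, -0.5]
opening: 85.3
grip_force: 0.0
[[316.4453805  239.57230416]]
[533.5 152.5  56.8] [[ 677.58505419 -242.49204294]]
[316.5 230.5  29.4] [[ 544.4545608  -259.21979716]]
pos [ 545.4 -258.6  277.5] rot [-3.139e+00 -1.000e-03  1.333e+00] q [-0.64  0.47  1.16  0.    1.52 -0.4 ] F [-0.2  1.   0. ] open 85.1 t 15.1
first turn z 0.002 then shift cm [-0.69 -0.05 12.75]
```

View pics/w8.png

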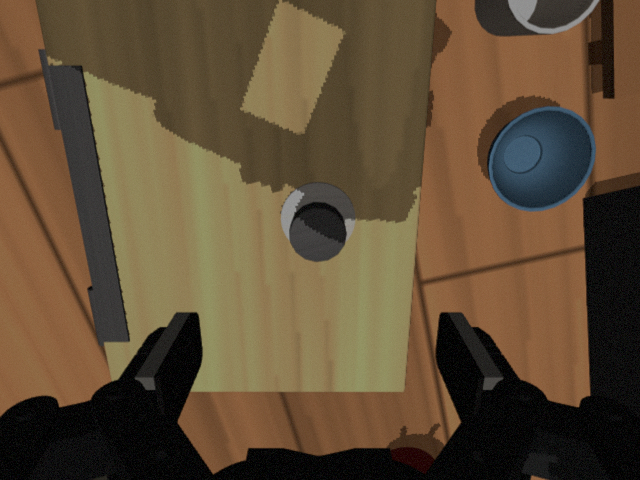

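Wrist view: the knob head is at (318,233), radius 29, which casts to about (544,-262); the scene view gave (543.5,-264). Lid and surroundings are clear, so I descend and grip.

```bash
python3 -m handwheel '{"xyz":[[-0.48,-0.02,2],[0,0,3],[0,0,3],[0,0,2.5],[0,0,1.5]],"dr":[[0,0,0],[0,0,0],[0,0,0],[0,0,0],[0,0,0]]}'
python3 -m handwheel '{"xyz":[[0,0,0.75],[0,0,0],[0,0,0]],"dr":[[0,0,0],[0,0,0],[0,0,0]]}'
python3 -m handwheel '{"xyz":[[0,0,0],[0,0,0],[0,0,0],[0,0,0],[0,0,0]],"dr":[[0,0,0],[0,0,0],[0,0,0],[0,0,0],[0,0,0]]}' 2.5
python3 -m handwheel '{"xyz":[[0,0,0],[0,0,0],[0,0,0],[0,0,0],[0,0,0]],"dr":[[0,0,0],[0,0,0],[0,0,0],[0,0,0],[0,0,0]]}'
python3 -c "
from h import *
go([543.8,-263,150],-0.24)"
```

```text
t: 15.52
eef_pos: [543.1, -261.1, 155.9]
ee_rot: [-3.137, -0.002, 1.335]
force: [0.3, 0.4, -0.1]
opening: 85.2
grip_force: 0.0
t: 15.77
eef_pos: [544.4, -263.1, 152.3]
ee_rot: [3.141, 0.0, 1.334]
force: [0.8, -0.5, 1.0]
opening: 85.1
grip_force: 0.0
t: 16.18
eef_pos: [543.7, -263.9, 152.5]
ee_rot: [-3.141, 0.0, 1.333]
force: [-4.6, 1.0, 3.5]
opening: 34.2
grip_force: 59.5
t: 16.6
eef_pos: [543.7, -263.9, 152.4]
ee_rot: [-3.141, 0.0, 1.333]
force: [-5.2, 1.7, 6.8]
opening: 34.1
grip_force: 59.8
pos [ 543.7 -263.9  152.4] rot [-3.141  0.     1.333] q [-0.65  0.55  1.35 -0.    1.24 -0.41] F [-5.2  1.7  6.8] open 34.1 t 16.6
first turn z 0.002 then shift cm [ 0.09 -0.01  0.24]
```

```bash
python3 -m handwheel '{"xyz":[[0,0,-0.1],[0,0,-0.1],[0,0,0],[0,0,0]],"dr":[[0,0,0],[0,0,0],[0,0,0],[0,0,0]]}'
python3 -m handwheel '{"xyz":[[0,0,-0.1],[0,0,-0.05],[0,0,0],[0,0,0]],"dr":[[0,0,0],[0,0,0],[0,0,0],[0,0,0]]}'
```

```text
t: 16.93
eef_pos: [543.6, -263.8, 152.8]
ee_rot: [-3.14, -0.0, 1.333]
force: [-3.2, 0.3, -5.7]
opening: 33.6
grip_force: 60.1
t: 17.27
eef_pos: [543.4, -263.8, 154.4]
ee_rot: [-3.139, -0.0, 1.333]
force: [-5.3, 0.3, -7.2]
opening: 34.2
grip_force: 60.3
```

```bash
python3 -m handwheel '{"xyz":[[0,0,-0.1],[0,0,0],[0,0,0]],"dr":[[0,0,0],[0,0,0],[0,0,0]]}'
```

```text
t: 17.52
eef_pos: [543.3, -263.7, 155.2]
ee_rot: [-3.139, -0.001, 1.333]
force: [-7.0, -0.5, -8.1]
opening: 33.8
grip_force: 60.4
```

```bash
python3 -m handwheel '{"xyz":[[0,0,-0.1],[0,0,0],[0,0,0]],"dr":[[0,0,0],[0,0,0],[0,0,0]]}'
python3 -m handwheel '{"xyz":[[0,0,-0.1],[0,0,0],[0,0,0]],"dr":[[0,0,0],[0,0,0],[0,0,0]]}'
python3 -m handwheel '{"xyz":[[0,0,-0.1],[0,0,0],[0,0,0]],"dr":[[0,0,0],[0,0,0],[0,0,0]]}'
```

```text
t: 17.77
eef_pos: [543.2, -263.7, 155.9]
ee_rot: [-3.139, -0.001, 1.333]
force: [-6.4, -0.6, -8.5]
opening: 34.0
grip_force: 60.5
t: 18.02
eef_pos: [543.1, -263.7, 156.8]
ee_rot: [-3.138, -0.001, 1.333]
force: [-7.4, 0.3, -10.0]
opening: 33.8
grip_force: 60.6
t: 18.27
eef_pos: [543.0, -263.7, 157.6]
ee_rot: [-3.138, -0.001, 1.333]
force: [-7.7, 0.9, -12.4]
opening: 34.1
grip_force: 60.7
```

```bash
python3 -m handwheel '{"xyz":[[0,-0.02,0],[0,0,0],[0,0,0]],"dr":[[-0.03,0,0],[0,0,0],[0,0,0]]}'
python3 - <<'E'
from h import *
go([0,0,0])
from workcell import ctrl; print(ctrl.get_state()["wrist_torque"])
# hinge point and knob relative geometry
c=np.array([494.8,-254.3]); bx=np.array([np.cos(-.239),np.sin(-.239)])
print("hinge",c-120*bx,"knob",c+49*bx)
K,W,im,s=look("side"); cv2.imwrite("pics/s9.png",cv2.resize(im[110:250,260:410],(600,560),interpolation=cv2.INTER_CUBIC))
E
```

```text
t: 18.52
eef_pos: [542.8, -263.6, 158.4]
ee_rot: [3.114, -0.001, 1.333]
force: [-6.5, 0.6, -5.6]
opening: 33.9
grip_force: 61.4
pos [ 542.8 -263.6  158.4] rot [ 3.114e+00 -1.000e-03  1.333e+00] q [-0.65  0.53  1.37  0.01  1.21 -0.42] F [-6.5  0.6 -5.6] open 33.9 t 18.5167
first turn z 0 then shift cm [ 12.81 -59.38  14.24]
[-0.04557894  0.96214804  0.00919083]
hinge [ 378.21097699 -225.89225963] knob [ 542.4071844  -265.89982732]
```

Tilting the tool to match dropped the force to about 5.6 N after 6 mm of rise, well past the 3 mm at which a caught lid stops dead. So the lid is free and the knob must not be turned. I raise it along the hinge arc.

```bash
python3 -m handwheel '{"xyz":[[0,-0.05,-0.34],[0,-0.103,-0.675],[0,-0.103,-0.675],[0,-0.103,-0.675],[0,0,0]],"dr":[[-0.02,0,0],[-0.04,0,0],[-0.04,0,0],[-0.04,0,0],[0,0,0]]}'
python3 -m handwheel '{"xyz":[[0,0,0]],"dr":[[0,0,0]]}'
```

```text
t: 18.98
eef_pos: [537.1, -262.2, 182.7]
ee_rot: [2.972, -0.0, 1.333]
force: [-5.7, 0.7, -8.2]
opening: 33.8
grip_force: 61.5
t: 19.07
eef_pos: [537.3, -262.3, 182.0]
ee_rot: [2.974, -0.0, 1.333]
force: [-5.7, 0.4, -7.8]
opening: 33.7
grip_force: 61.6
```

```bash
python3 -m handwheel '{"xyz":[[0,-0.103,-0.675],[0,-0.103,-0.675],[0,-0.103,-0.675],[0,-0.103,-0.675],[0,-0.103,-0.675]],"dr":[[-0.04,0,0],[-0.04,0,0],[-0.04,0,0],[-0.04,0,0],[-0.04,0,0]]}'
python3 -m handwheel '{"xyz":[[0,0,0]],"dr":[[0,0,0]]}'
```

```text
t: 19.48
eef_pos: [524.3, -259.1, 212.9]
ee_rot: [2.773, -0.0, 1.333]
force: [-4.9, -0.8, -8.3]
opening: 34.0
grip_force: 61.8
t: 19.57
eef_pos: [524.0, -259.1, 213.5]
ee_rot: [2.772, -0.0, 1.333]
force: [-5.6, -0.1, -9.1]
opening: 33.5
grip_force: 61.9
```

```bash
python3 -m handwheel '{"xyz":[[0,-0.103,-0.675],[0,-0.103,-0.675],[0,-0.103,-0.675],[0,-0.103,-0.675],[0,-0.05,-0.34]],"dr":[[-0.04,0,0],[-0.04,0,0],[-0.04,0,0],[-0.04,0,0],[-0.02,0,0]]}'
python3 -m handwheel '{"xyz":[[0,-0.05,-0.34],[0,0,0],[0,0,0],[0,0,0]],"dr":[[-0.02,0,0],[0,0,0],[0,0,0],[0,0,0]]}'
python3 - <<'E'
from h import *
go([0,0,0])
K,W,im,s=look("scene","sc10.png")
E
```

```text
t: 19.98
eef_pos: [507.5, -255.0, 238.4]
ee_rot: [2.592, 0.0, 1.333]
force: [-5.3, -1.1, -9.8]
opening: 33.9
grip_force: 62.0
t: 20.32
eef_pos: [505.7, -254.6, 240.6]
ee_rot: [2.575, -0.0, 1.333]
force: [-5.1, -2.3, -9.8]
opening: 33.5
grip_force: 62.0
pos [ 505.7 -254.6  240.6] rot [ 2.575 -0.     1.333] q [-0.81  0.14  1.8   0.44  0.76 -0.82] F [-5.1 -2.3 -9.8] open 33.5 t 20.3167
first turn z 0 then shift cm [ 12.83 -59.44  -9.31]
```

View pics/sc10.png

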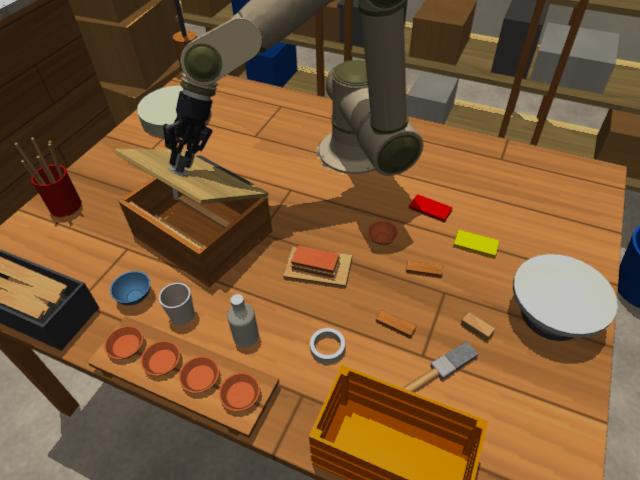

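Scene view: the lid is held open at the knob (185,165), about 32° by the tool's tilt. The stack sits square on the bat at (316,262), and nothing else has moved. I hand the job in.

```bash
python3 -m handwheel '{"xyz":[[0,0,0],[0,0,0],[0,0,0]],"dr":[[0,0,0],[0,0,0],[0,0,0]]}'; python3 -c "
from workcell import ctrl; print(ctrl.job_done())"
```

```text
t: 20.62
eef_pos: [505.8, -254.6, 240.5]
ee_rot: [2.575, -0.0, 1.333]
force: [-4.7, -1.3, -9.7]
opening: 34.0
grip_force: 62.1
the job is handed in; nothing more can be done
None
```

The sheet and second tile are stacked squarely on the lower tile; the tug showed the lid was free, so I left the knob unturned and handed the job in at 20.6 s with the gripper holding the lid open at about 32°; no verdict came back.

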